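# Wind down the heel press with its crank

## Robot

A 6-joint arm with a two-finger parallel gripper is mounted at the origin on a cart in front of the work surface, level with it; the furniture and walls round the work are solid. World frame = base frame: x ahead of the robot, y to its left, z up, the work surface at z = 0. Lengths are in m, angles in degrees, forces in N, time in s.
With the tool pointing down it reaches from about 0.4 to 0.825 m from the base axis. Payload 7 kg.
Tool frame: the origin (TCP) lies midway between the tips of the shut fingers; the grasp point (between the pads) lies 19 mm behind it; z points along the fingers, y is the line along which they close (so a half turn about z gives the same grasp; the last joint's range is limited). The gripper opens to 88 mm and grips with 3 to 60 N. Pads are 19 mm wide; open, the fingers measure 130 mm over their backs; the gripper's body (78 mm by 193 mm) begins 47 mm behind the grasp point.
Start: joints at [-54.425, 20.546, 0.682, 0, -70.136, -16.507], TCP at [0.22, -0.638, 0.227] pointing down, gripper open.
Joint ranges: [-176.03, 176.03], [-82.01, 121.73], [-58.28, 71.71], [-173.87, 95.51], [-174.79, -0.11], [-173.66, 173.66]. Speed limits (degrees/s): [136.94, 136.94, 172.46, 180, 180, 180].

## Interface

Orientations are given as a 3x3 rotation matrix whose columns are the frame's x, y, z axes.
In Python, from rig import robot gives the robot as it stands. Calls block until the motion is done:
- robot.goto(position, orientation): joint-space move of the TCP to a pose.
- robot.servo_line(position, ori=None, speed=0.15): straight line of the TCP; ori=None keeps the orientation; speed is the mean speed in m/s.
- robot.movej(angles): joint-space move.
- robot.move_gripper(opening): opening from 0.0 (shut) to 1.0 (fully open); the grip force is fixed at half the most; returns when the fingers have stopped.
- robot.dwell(seconds).
- robot.ik(position, orientation): joint angles nearest the present ones, or None.
- robot.grab_frame(name): name is "side" or "top"; returns (picture, depth): 400x640x3 uint8, red, green, blue; 400x640 float32, m along the optical axis (not along the pixel's ray), 0 where there is no reading.
- robot.camera_info(name): a dict with "vfov" (degrees; the focal length in pixels is half the picture's height over the tangent of half this angle, whatever the lens; pixels are square), "cx", "cy" (the principal point, pixels), "view" (4x4, takes a point from world to camera coordinates). Camera axes: x right, y down, z forward; pixel columns grow to the right and rows downward; lengths in m; the calibration is good to about 2 mm. A picture is of the moment at which its call begins. camera_info takes no time and is no camera call.
A pose or a line that the arm cannot do raises robot.Unreachable and nothing moves.
- robot.job_done(): hands the job in; it is judged then, once.
Readings, each from a call of its own:
- robot.read_t(): time.
- robot.read_qpos(): joint angles.
- robot.read_qvel(): joint speeds.
- robot.read_effort(): joint torques, N m.
- robot.read_position(): TCP position.
- robot.read_tcp_rot(): TCP orientation.
- robot.read_force(): force on the tool from outside, world axes, zero at the start.
- robot.read_ft_torque(): the same for the moment, N m.
- robot.read_grip_width(): opening from 0.0 (shut) to 1.0 (fully open).
- robot.read_finger_force(): force on a finger pad.
Only numpy, scipy, OpenCV 4.12 (cv2) and the standard library are available. Lean on these libraries where they do the work, as an engineer would, in place of code of your own. Each camera call takes 0.05 s, during which the arm holds its last target. There are 200 camera calls.

## Task

Close the small screw press on the freshly cemented heel that lies in it: put the loose crank all the way down on the square end of the press's spindle and wind it clockwise by its handle, following it as the screw sinks so that it never slips off the square, until the platen bears firmly on the heel and the crank takes about two to three times the effort it took to run free. Stop there so that the heel is not crushed, and leave the crank sitting on the spindle; leave the heel and the other things on the bench where they are.

Things in the scene. Friction and masses are not known exactly. Their poses are not given: they have to be found in the camera images.
- press: Small grey screw press, fixed to the bench: base 115 x 155 mm, its machined bed 20 mm above the bench; two upright steel columns 118 mm apart (left and right), crosshead on top from 122 to 150 mm height. Origin: centre of the base's underside, on the spindle's axis; x points to the back, z up.
- platen: Grey plate that slides on the columns, its 62 x 62 mm pressing face down (origin: centre of that face), some 3 to 4 cm above the heel at the start. Running free, the stiff screw takes 4 to 5 N at the crank's handle and stays where it is left; once the platen touches the heel, every 30 N of pressing adds 1 N at the handle, and 0.1 rad of crank adds 30 to 60 N of pressing.
- spindle: Upright steel spindle of the press. It sinks with the platen, 14 mm per clockwise turn (from above). Origin: centre of the top face of its collar (33 mm wide), where the crank's hub comes to sit, 184 to 196 mm above the bench at the start; z up, x and y square to the faces of the square end, which is 20 x 20 mm and rises 20 mm above the origin, the last 3 mm chamfered.
- crank: Loose dark steel crank, 0.45 kg, balanced, standing on its hub: a block 34 x 34 x 44 mm with a square socket in its underside, 21.5 x 21.5 mm, 22.5 mm deep. Origin: centre of the underside; z up; x along the arm (16 mm wide, 20 to 32 mm up) to the handle. Ball counterweight, 37 mm, 53 mm out at -x, 26 mm up. The hub faces that look along y are free for grasping.
- handle_mid (a point): Middle of the crank's upright black handle, a sleeve 24 mm in diameter and 50 mm high that spins freely on its pin. It lies 70 mm from the hub's axis along the crank's x and 60 mm above the crank's origin; the sleeve's top is 85 mm above the crank's origin.
- heel: D-shaped stacked leather heel with a black rubber top piece, 58 x 54 mm, about 3 cm high, lying loose on the bed in the middle of the press. Origin: middle of its underside.
- sanding_block: Cork sanding block, 61 x 106 x 35 mm, lying on the bench (bystander).
- glue_bottle: White squeeze bottle with a long nozzle, 39 mm wide, 118 mm high, standing (bystander).
- awl: Stitching awl with a pear-shaped wooden handle, 130 mm long, lying (bystander).
- bone_folder: Flat bone folder, 146 mm long, lying (bystander).

How it is judged (in metres and radians):
On the way:
1. the crank is fully down on the spindle's square end (hub on the collar within 4 mm) (distance between crank and spindle below 0.004 m and angle between the z axis of crank and the z axis of spindle, either way round below 0.08 rad), for 0.2 s.
At the end, for the whole second after the job is handed in: The platen presses on the heel with more than 60 N, the heel is within 6 mm of where it lay, the crank sits on the spindle's square end (origins within 4 mm, upright) and nothing turns any more (all of step 1 and contact force between platen and heel above 60 N and angular speed of spindle below 0.1 rad/s and distance of heel from where it was at the start of the episode below 0.006 m); the robot touches nothing.
It fails at once if the heel is crushed: the platen presses on it with more than 450 N (contact force between platen and heel above 450 N).
It fails at once if the spindle is turned (faster than 1 rad/s) while the crank is not on the square by at least half of its length (angular speed of spindle above 1 rad/s and (z of crank in the frame of spindle above 0.01 m or horizontal distance between crank and spindle above 0.006 m)).
It fails at once if a bystander (sanding block, glue bottle, awl, bone folder) is pushed more than 40 mm (distance of any of sanding_block, glue_bottle, awl, bone_folder from where it was at the start of the episode above 0.04 m).
It fails at once if the glue bottle is knocked over (angle between glue_bottle's own z axis and vertical above 0.5 rad).
It also fails if it takes over 72 s, if anything falls off the work surface, if the arm or the gripper's body presses on something with over 40 N, if the wrist force passes 120 N, or if a joint passes its speed limit or range.

## Working session

There is one attempt and no reset: what is moved stays moved. The work goes in short steps, each a Python script; the robot and the scene stay as the last script left them, time stands still between calls to the robot, and variables do not carry over. Pictures are saved under pics/ and viewed, at most 10 in all, crops included, and the job is handed in when it is done.

```bash
ls; mkdir -p pics; python3 - <<'E'
from rig import robot
import cv2,numpy as np
for n in ("side","top"):
    p,d=robot.grab_frame(n); cv2.imwrite(f"pics/{n}0.png",p[:,:,::-1]); np.save(f"pics/{n}0.npy",d); np.save(f"pics/{n}0rgb.npy",p)
    print(n,robot.camera_info(n))
E
```

```text
pics
side {'vfov': 43.54577918766671, 'cx': 322.4963456557816, 'cy': 197.0788284463142, 'view': array([[-0.97874738,  0.2047595 , -0.01127476,  0.50290128],
       [ 0.16451537,  0.7511808 , -0.63926684,  0.08357261],
       [-0.12242658, -0.62753561, -0.76890232,  1.39855788],
       [ 0.        ,  0.        ,  0.        ,  1.        ]])}
top {'vfov': 51.422636999129516, 'cx': 312.82486576453806, 'cy': 190.4515566655177, 'view': array([[ 0.04225159, -0.9991044 , -0.00228018, -0.1343665 ],
       [-0.97668924, -0.04082271, -0.21074068,  0.48813258],
       [ 0.21045886,  0.01113115, -0.97753934,  1.21570298],
       [ 0.        ,  0.        ,  0.        ,  1.        ]])}
```

View pics/top0.png

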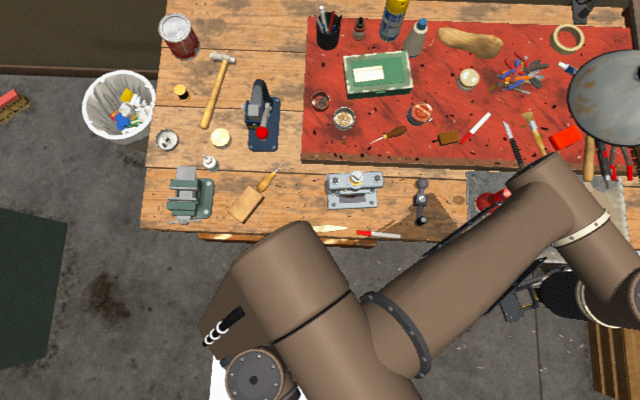

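View pics/side0.png

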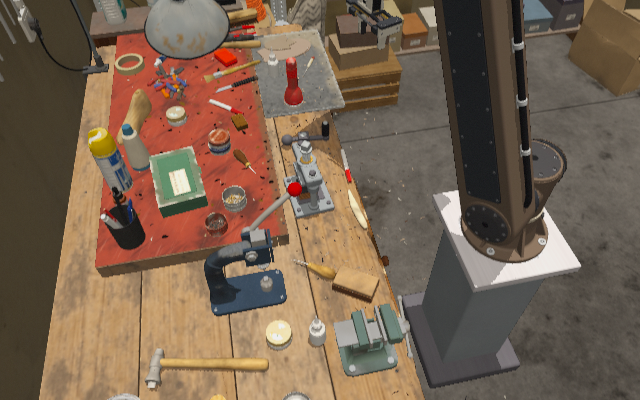

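The top view shows the press at about (355,190) with its spindle top near (356,178), and the crank near (421,200). In the side view the press is near (308,180) and the crank near (305,140). I'll zoom in on both.

```bash
cat > h.py <<'E'
import numpy as np,cv2
from rig import robot
def cam(n):
    c=robot.camera_info(n); return 200/np.tan(np.radians(c['vfov']/2)),c['cx'],c['cy'],np.array(c['view'])
def ray(n,u,v):
    f,cx,cy,V=cam(n); R,t=V[:3,:3],V[:3,3]
    return -R.T@t, R.T@np.array([(u-cx)/f,(v-cy)/f,1.])
def onz(n,u,v,z):
    o,d=ray(n,u,v); return o+d*(z-o[2])/d[2]
def cloud(n,d):
    f,cx,cy,V=cam(n); v,u=np.mgrid[:400,:640]
    P=np.stack([(u-cx)/f*d,(v-cy)/f*d,d],-1)
    return (P-V[:3,3])@V[:3,:3]
E
python3 - <<'E'
from h import *
t=np.load('pics/top0rgb.npy');s=np.load('pics/side0rgb.npy')
a=cv2.resize(t[165:240,320:440],None,fx=6.6,fy=6.6,interpolation=cv2.INTER_CUBIC)
cv2.imwrite('pics/tz.png',a[:,:,::-1])
b=cv2.resize(s[110:220,265:355],None,fx=5.4,fy=5.4,interpolation=cv2.INTER_CUBIC)
cv2.imwrite('pics/sz.png',b[:,:,::-1])
P=cloud('top',np.load('pics/top0.npy'))
np.set_printoptions(precision=3,suppress=True)
for u,v in [(356,178),(355,182),(340,190),(421,184),(421,200),(421,215),(356,215),(331,176),(380,176)]: print(u,v,P[v,u])
E
```

```text
356 178 [ 0.499 -0.23   0.208]
355 182 [ 0.498 -0.231  0.165]
340 190 [ 0.486 -0.193  0.109]
421 184 [ 0.53  -0.446  0.042]
421 200 [ 0.479 -0.444  0.046]
421 215 [ 0.435 -0.448  0.031]
356 215 [ 0.431 -0.252  0.001]
331 176 [ 0.517 -0.165  0.148]
380 176 [ 0.521 -0.303  0.152]
```

View pics/tz.png

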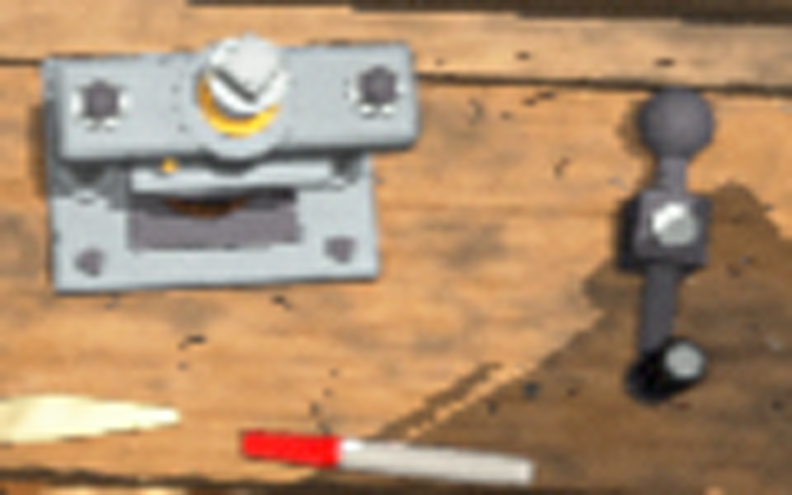

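View pics/sz.png

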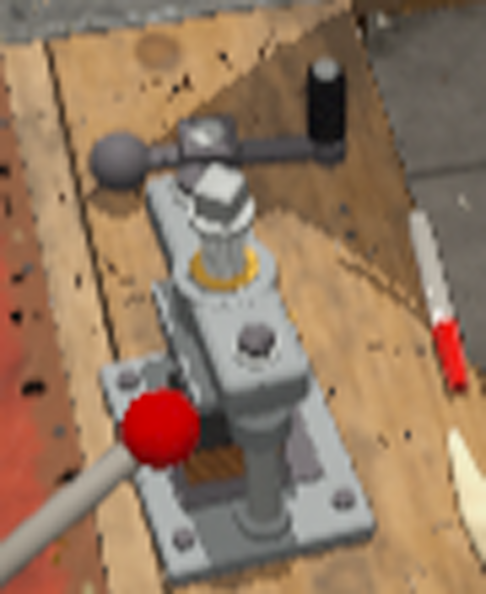

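The top zoom (6.6×, origin 320,165) shows the spindle square's top face at crop ≈(247,66). The crank ball is at (675,122), the hub nut at (675,225) and the handle top at (685,358). The crank's x therefore points roughly toward −x world. Next I'll magnify the spindle square in both views and fit the crank's features.

```bash
python3 - <<'E'
from h import *
np.set_printoptions(precision=4,suppress=True)
t=np.load('pics/top0rgb.npy');s=np.load('pics/side0rgb.npy')
a=cv2.resize(t[167:187,347:367],None,fx=20,fy=20,interpolation=cv2.INTER_CUBIC)
b=cv2.resize(s[138:158,296:316],None,fx=20,fy=20,interpolation=cv2.INTER_CUBIC)
cv2.imwrite('pics/spz.png',np.hstack([a,b])[:,:,::-1])
for n in('top','side'):
    P=cloud(n,np.load(f'pics/{n}0.npy')); P[np.load(f'pics/{n}0.npy')==0]=9
    Q=P.reshape(-1,3)
    box=(Q[:,0]>.37)&(Q[:,0]<.58)&(Q[:,1]>-.5)&(Q[:,1]<-.39)&(Q[:,2]>.015)&(Q[:,2]<.12)
    C=Q[box]; print(n,'crank pts',len(C))
    tip=C[C[:,2]>.075]; print(' handle top',len(tip),tip.mean(0))
    bl=C[C[:,0]>.505]; 
    from scipy.optimize import least_squares
    r=least_squares(lambda p:np.linalg.norm(bl-p,axis=1)-.0185,[.53,-.446,.026],loss='soft_l1',f_scale=.002); print(' ball',len(bl),r.x,r.cost)
    hb=C[(C[:,0]>.455)&(C[:,0]<.505)&(C[:,2]>.038)]; print(' hub top',len(hb),hb.mean(0),hb.min(0),hb.max(0))
    k=(Q[:,0]>.46)&(Q[:,0]<.54)&(Q[:,1]>-.27)&(Q[:,1]<-.19)
    S=Q[k&(Q[:,2]>.199)&(Q[:,2]<.23)]; print(' sq top',len(S),S.mean(0),S.min(0),S.max(0))
    S=Q[k&(Q[:,2]>.18)&(Q[:,2]<.198)]; print(' collar',len(S),S.mean(0),S.min(0),S.max(0), 'zhist',np.histogram(Q[k][:,2],np.arange(.14,.22,.004))[0])
# red ball
o1,d1=ray('top',262,132);o2,d2=ray('side',294,188)
x=np.linalg.lstsq(np.c_[d1,-d2],o2-o1,rcond=None)[0]; print('red',o1+x[0]*d1,o2+x[1]*d2)
E
```

```text
top crank pts 450
 handle top 56 [ 0.4124 -0.437   0.0855]
 ball 131 [ 0.5338 -0.4519  0.0268] 0.00034452025924482517
 hub top 125 [ 0.4816 -0.4452  0.0442] [ 0.4646 -0.4642  0.038 ] [ 0.4985 -0.4279  0.0496]
 sq top 61 [ 0.507  -0.2326  0.2116] [ 0.4958 -0.245   0.1993] [ 0.5197 -0.221   0.2173]
 collar 48 [ 0.5038 -0.2308  0.1931] [ 0.4935 -0.2477  0.1881] [ 0.5223 -0.2173  0.1976] zhist [ 14  58 193  92   9   3   3   0   0   0   0   0  13  32   6   2   3  23
  25]
side crank pts 422
 handle top 36 [ 0.4139 -0.4342  0.0817]
 ball 118 [ 0.5337 -0.4513  0.0235] 0.00038085865514728406
 hub top 72 [ 0.4837 -0.4433  0.0415] [ 0.4654 -0.4637  0.038 ] [ 0.5004 -0.4258  0.0468]
 sq top 62 [ 0.5093 -0.2291  0.2074] [ 0.4963 -0.2458  0.1996] [ 0.5212 -0.2186  0.214 ]
 collar 63 [ 0.5104 -0.2239  0.1906] [ 0.4934 -0.2378  0.1819] [ 0.5245 -0.213   0.198 ] zhist [ 20 101 138  25   8  11   9   7   8   5   3  12  28  12  15  10  23  19
   8]
red [0.5757 0.0139 0.3258] [0.5752 0.0141 0.3256]
```

View pics/spz.png

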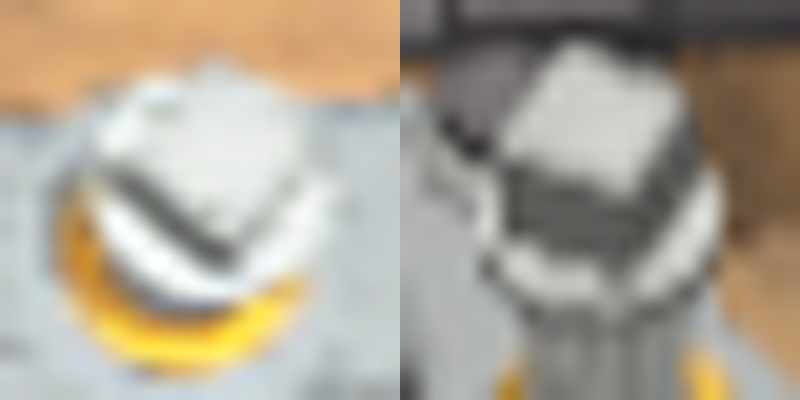

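The zoom shows the side-view top-face corners at about (575,42), (505,140), (630,195) and (687,92). In the top view they are roughly (215,65), (100,155), (230,245) and (302,130). I'll project both sets onto z≈0.212 to get the yaw and centre.

```bash
python3 - <<'E'
from h import *
np.set_printoptions(precision=4,suppress=True)
for n,o,c,z in(('side',(296,138),[(175,42),(105,140),(230,195),(287,92)],.212),('top',(347,167),[(215,65),(100,155),(230,245),(302,130)],.212),('topbottomedge',(347,167),[(105,165),(235,265)],.209)):
    m='side' if n=='side' else 'top'
    W=np.array([onz(m,o[0]+x/20-.5,o[1]+y/20-.5,z)[:2] for x,y in c])
    E=np.roll(W,-1,0)-W
    print(n,'c',W.mean(0),'len',np.linalg.norm(E,axis=1),'yaw',np.degrees(np.arctan2(E[:,1],E[:,0]))%90)
# crank
b,h=np.array([.5338,-.4516]),np.array([.4131,-.4356])
print('crank yaw',np.degrees(np.arctan2(*(h-b)[::-1])),np.linalg.norm(h-b),'origin',b+(h-b)*53/123)
# nut & ball by pixels (zoom6.6)
for nm,x,y,z in(('ball',675,122,.026),('nut',673,225,.048),('htop',685,358,.085)): print(nm,onz('top',320+x/6.6-.5,165+y/6.6-.5,z))
for nm,x,y,z in(('ball',120,160,.026),('nut',207,135,.048),('htop',326,70,.085)): print(nm,onz('side',265+x/5.4-.5,110+y/5.4-.5,z))
E
```

```text
side c [ 0.509  -0.2306] len [0.0204 0.0196 0.0205 0.0178] yaw [52.7056 46.0832 57.762  45.4125]
top c [ 0.5091 -0.2322] len [0.02   0.0212 0.0188 0.0146] yaw [40.8842 56.4752 60.1576 54.2155]
topbottomedge c [ 0.5004 -0.227 ] len [0.022 0.022] yaw [53.5265 53.5265]
crank yaw 172.44889208643218 0.12175586228186308 origin [ 0.4818 -0.4447]
ball [ 0.537  -0.4527  0.026 ]
nut [ 0.4827 -0.4455  0.048 ]
htop [ 0.4151 -0.4406  0.085 ]
ball [ 0.5354 -0.4524  0.026 ]
nut [ 0.4847 -0.4391  0.048 ]
htop [ 0.4136 -0.4385  0.085 ]
```

```bash
cat >> h.py <<'E'
np.set_printoptions(precision=4,suppress=True)
def R(a):
    a=np.radians(a); return np.array([[np.cos(a),np.sin(a),0],[np.sin(a),-np.cos(a),0],[0,0,-1.]])
def st(m=''):
    print(m,'t%.2f'%robot.read_t(),np.array(robot.read_position()),'F',np.array(robot.read_force()),'T',np.array(robot.read_ft_torque()),'w%.3f'%robot.read_grip_width())
E
python3 - <<'E'
from h import *
q=robot.read_qpos();print(q);print(np.array(robot.read_tcp_rot()))
for a in(173,-7):
    print(a,robot.ik([.4825,-.445,.13],R(a)),[robot.ik([.509,-.231,.28],R(a+d)) for d in(-32,)])
a=min((173,-7),key=lambda a:abs(robot.ik([.4825,-.445,.13],R(a))[5]))
print('chose',a)
robot.goto([.4825,-.445,.13],R(a)); st('above')
robot.servo_line([.4825,-.445,.007],speed=.08); st('down')
robot.move_gripper(0.0); st('grip'); print(robot.read_finger_force())
robot.servo_line([.4825,-.445,.06],speed=.1); st('lift')
p,d=robot.grab_frame('side'); np.save('pics/lift.npy',p)
p=np.hstack([cv2.resize(p[60:210,230:390],None,fx=2.5,fy=2.5),cv2.resize(robot.grab_frame('top')[0][140:290,330:490],None,fx=2.5,fy=2.5)]);cv2.imwrite('pics/lift.png',p[:,:,::-1])
E
```

```text
[-54.4265  20.5859   0.6433  -0.0181 -70.1356 -16.5052]
[[-0.9452 -0.3266 -0.0006]
 [-0.3266  0.9452  0.0013]
 [ 0.0001  0.0014 -1.    ]]
173 [-25.6944  22.902   -8.991    0.     -58.107  -71.3056] [array([  -4.3421,    7.839 ,   -9.3153,    0.    ,  -72.8457, -124.6579])]
-7 [-25.6944  22.902   -8.991    0.     -58.107  108.6944] [array([ -4.3421,   7.839 ,  -9.3153,   0.    , -72.8457,  55.3421])]
chose 173
above t1.38 [ 0.4822 -0.4456  0.1303] F [-1.1683  0.0901 -0.1255] T [-0.0247  0.0002 -0.0259] w1.000
down t3.07 [ 0.4828 -0.4452  0.0076] F [-0.7077  0.1575  0.9628] T [ 0.0164 -0.0348 -0.057 ] w0.999
grip t3.96 [ 0.4825 -0.4452  0.007 ] F [-0.6316 -1.1075  0.4423] T [-0.6038  0.1443  0.0421] w0.387
29.995083957910538
lift t4.64 [ 0.4821 -0.4446  0.0595] F [-1.4046  0.373  -4.6898] T [-0.0441  0.0563  0.033 ] w0.384
```

View pics/lift.png

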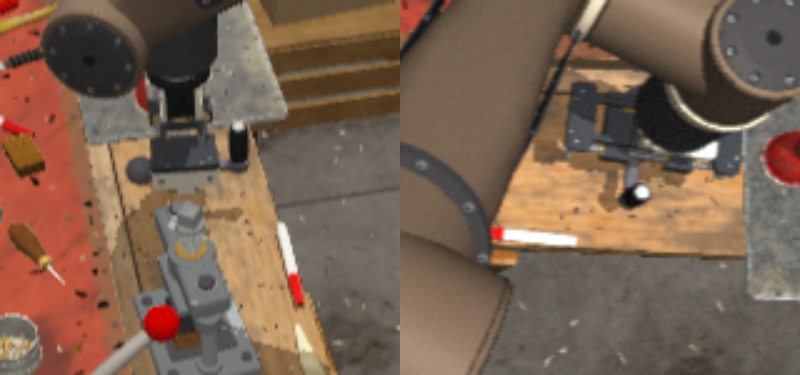

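The lift shows the crank held level by its hub: handle top at side ≈(325,110) and top ≈(426,216). I'll check the in-hand offset, then carry it over the spindle.

```bash
python3 - <<'E'
from h import *
o1,d1=ray('side',325,109.5);o2,d2=ray('top',425.5,215.5)
x=np.linalg.lstsq(np.c_[d1,-d2],o2-o1,rcond=None)[0]; a,b=o1+x[0]*d1,o2+x[1]*d2
print('htop tri',a,b, onz('side',325,109.5,.1375),onz('top',425.5,215.5,.1375))
e=R(173)[:,0]; m=(a+b)/2; print('along crank x from TCP',(m-[.4821,-.4446,0])[:2]@e[:2],'across',(m-[.4821,-.4446,0])[:2]@R(173)[:2,1])
robot.servo_line([.482,-.445,.26],speed=.2)
robot.goto([.509,-.231,.26],R(141)); st('over')
robot.servo_line([.509,-.231,.228],speed=.1); robot.dwell(.2); st('near')
for n in('side','top'):
    p,d=robot.grab_frame(n); np.save(f'pics/{n}1.npy',p)
    p=p[120:200,265:365] if n=='side' else p[150:230,310:410]
    cv2.imwrite(f'pics/near_{n}.png',cv2.resize(p,None,fx=4,fy=5 if 0 else 4,interpolation=cv2.INTER_CUBIC)[:,:,::-1])
cv2.imwrite('pics/near.png',np.hstack([cv2.imread('pics/near_side.png'),cv2.imread('pics/near_top.png')]))
E
```

```text
htop tri [ 0.4143 -0.4311  0.1434] [ 0.4153 -0.4316  0.1437] [ 0.4129 -0.4379  0.1375] [ 0.4163 -0.4333  0.1375]
along crank x from TCP 0.06840827399227707 across 0.004910135164320113
over t6.78 [ 0.5089 -0.2311  0.2595] F [-0.5117 -0.0728 -4.3703] T [-0.1517 -0.0262  0.0111] w0.388
near t7.45 [ 0.5094 -0.2313  0.2288] F [ 0.3652  0.8451 -3.8936] T [-0.0783 -0.0528 -0.0581] w0.386
```

View pics/near.png

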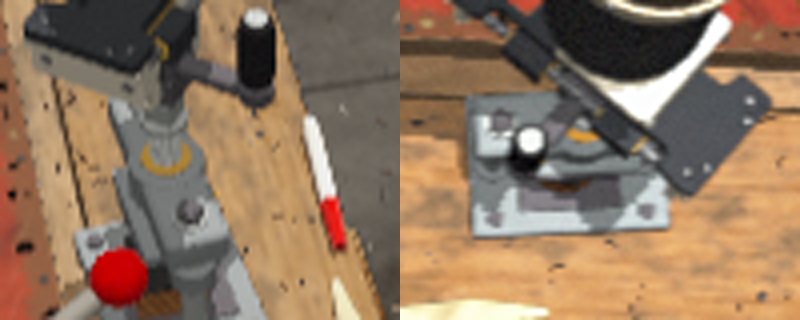

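The crank is over the spindle with the handle to the front-left. Side view: handle top at crop ≈(257,18). I'll descend with force checks.

```bash
python3 - <<'E'
from h import *
z=.226
while z>.194:
    z-=.002
    robot.servo_line([.509,-.231,z],speed=.05)
    f=np.array(robot.read_force()); T=np.array(robot.read_ft_torque())
    print('%.3f'%z,np.array(robot.read_position()),f,T)
    if f[2]>12: break
print(robot.read_t())
E
```

```text
0.224 [ 0.5087 -0.2309  0.2237] [-0.4537 -0.1026 -4.0942] [-0.0754 -0.012   0.0046]
0.222 [ 0.5089 -0.2309  0.2218] [ 0.7547  0.1018 -5.2074] [-0.0808 -0.069   0.0395]
0.220 [ 0.5089 -0.231   0.2199] [-0.2611  0.1332 -4.4212] [-0.0857 -0.0124  0.0631]
0.218 [ 0.5091 -0.2312  0.2181] [ 0.5098 -1.0962 -3.8322] [-0.5121  0.0035 -0.0175]
0.216 [ 0.5091 -0.2318  0.217 ] [-3.0926 -4.0808  3.7508] [-1.5554  1.1382  0.0108]
0.214 [ 0.5092 -0.2322  0.2164] [-6.2991 -2.1954 14.0545] [-1.2042  2.3989 -0.052 ]
9.05
```

```bash
python3 - <<'E'
from h import *
c=np.array([.509,-.231,.215])
for i in range(30):
    robot.servo_line(c,speed=.05)
    p=np.array(robot.read_position());f=np.array(robot.read_force());T=np.array(robot.read_ft_torque())
    print(c,p,f,T)
    if p[2]<.202 and f[2]>8 or f[2]>30: break
    c[:2]+=np.clip(f[:2]*.00025,-.001,.001) if f[2]>-1 else 0
    if f[2]<8: c[2]-=.0015
    elif f[2]>14: c[2]+=.0007
print(robot.read_t())
E
```

```text
[ 0.509 -0.231  0.215] [ 0.5091 -0.2322  0.2166] [-4.9433 -4.6599  7.2006] [-1.8796  1.6636  0.0229]
[ 0.508  -0.232   0.2135] [ 0.5082 -0.2326  0.2139] [-0.3138 -5.3756 -1.1141] [-2.2071  0.1549  0.0481]
[ 0.508 -0.232  0.212] [ 0.5082 -0.2326  0.2119] [ 0.3492 -5.4144 -0.7659] [-2.2785  0.1197  0.0592]
[ 0.5081 -0.233   0.2105] [ 0.5081 -0.2329  0.2096] [ 1.7988 -2.6618 -6.4942] [-1.3574 -0.6782  0.022 ]
[ 0.5081 -0.233   0.209 ] [ 0.5081 -0.2328  0.2085] [ 2.3245 -2.6075 -7.2106] [-1.2324 -0.8476 -0.0062]
[ 0.5081 -0.233   0.2075] [ 0.5082 -0.2329  0.2074] [ 0.9275 -1.7002 -5.8956] [-1.0136 -0.7387  0.0528]
[ 0.5081 -0.233   0.206 ] [ 0.5081 -0.2329  0.2059] [ 1.9234 -1.4175 -5.4204] [-0.773  -0.6499  0.0221]
[ 0.5081 -0.233   0.2045] [ 0.5081 -0.2329  0.2044] [ 2.2978 -1.9696 -3.6117] [-0.7078 -0.6799  0.0429]
[ 0.5081 -0.233   0.203 ] [ 0.5081 -0.233   0.2029] [ 2.7037 -1.4453 -5.2028] [-0.6159 -0.7356  0.0513]
[ 0.5081 -0.233   0.2015] [ 0.5081 -0.233   0.2014] [ 2.3074 -2.1767 -6.0868] [-0.6523 -0.8416  0.0687]
[ 0.5081 -0.233   0.2   ] [ 0.5081 -0.233   0.1998] [ 1.8492 -1.4109 -5.2301] [-0.7082 -0.8169 -0.0361]
[ 0.5081 -0.233   0.1985] [ 0.5082 -0.2331  0.1997] [-1.3884  0.7744  4.9944] [0.4029 0.5835 0.0307]
[ 0.5077 -0.2328  0.197 ] [ 0.5082 -0.2331  0.1997] [-5.4926  3.3181 13.9493] [ 1.161   1.6183 -0.0457]
12.3
```

The crank seated at TCP z 0.1997, so the collar is at ≈0.1927. I'll release it, rise, verify with a picture, and go to above the handle.

```bash
python3 - <<'E'
from h import *
robot.servo_line([.5081,-.2330,.1985],speed=.05)
robot.move_gripper(1.0); st('open')
robot.servo_line([.5081,-.2330,.32],speed=.15)
e=R(141)[:,0]
h=np.array([.5081,-.2330,.32])+.07*e
robot.servo_line(h,speed=.2); st('above handle')
S,d=robot.grab_frame('side'); T,d=robot.grab_frame('top')
cv2.imwrite('pics/seat.png',np.hstack([cv2.resize(p,None,fx=4,fy=4,interpolation=cv2.INTER_CUBIC) for p in (S[110:210,265:365],T[140:240,310:410])])[:,:,::-1])
f,cx,cy,V=cam('side')
for n,P in(('htop',[*h[:2],.2777]),('hubtop',[.5081,-.233,.2367])):
    for m in('side','top'):
        f,cx,cy,V=cam(m); q=V[:3,:3]@P+V[:3,3]; u,v=cx+f*q[0]/q[2],cy+f*q[1]/q[2]
        o=(265,110) if m=='side' else(310,140); print(n,m,'crop',(u-o[0])*4+(400 if m=='top' else 0),(v-o[1])*4)
E
```

```text
open t13.57 [ 0.5081 -0.233   0.1985] F [-0.3725 -0.1498  0.4191] T [-0.0353 -0.0778 -0.034 ] w1.002
above handle t15.03 [ 0.4532 -0.1886  0.3197] F [0.9338 0.7563 0.4263] T [-0.1362 -0.0928 -0.0205] w1.001
htop side crop 257.3055422304242 89.54886482755751
htop top crop 528.1038459392234 192.51856652876745
hubtop side crop 161.02685486445898 103.18151273699118
hubtop top crop 593.4479272497679 127.79828493517368
```

View pics/seat.png

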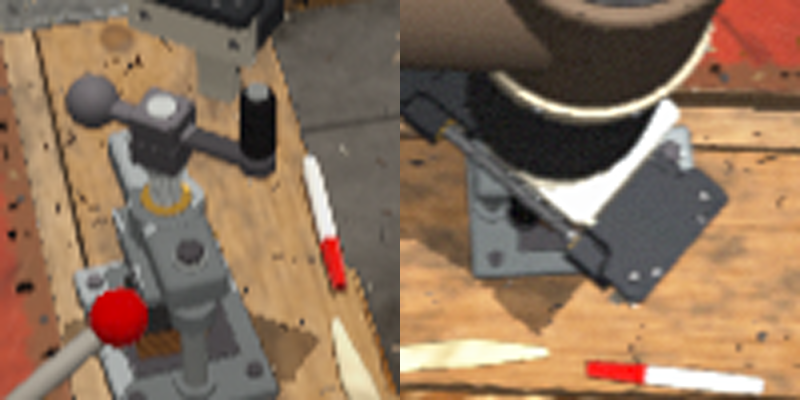

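The crank is seated level: the handle top shows at (258,90) against a predicted (257,90), and the collar is hidden by the hub. Next I'll grasp the handle and wind.

```bash
cat >> h.py <<'E'
import json
def wind(c,z0,th0,th,turn,step,fstop,speed=.12,r=.07):
    """clockwise from th (rad); z0 = TCP height at th0; stops at filtered tangential force fstop"""
    end=th-turn; hist=[]; c=np.array(c,float)
    while th>end+1e-6:
        th=max(th-step,end); e=np.array([np.cos(th),np.sin(th)]); k=np.array([-e[1],e[0]])
        z=z0-.014*(th0-th)/(2*np.pi)
        robot.servo_line([*(c+r*e),z],speed=speed)
        f=np.array(robot.read_force()); p=np.array(robot.read_position())
        fr,ft=f[:2]@e,f[:2]@k          # tool moves along -k, resistance is +k
        d=p[:2]-c; a=np.arctan2(d[1],d[0])
        hist.append(ft); m=np.mean(hist[-3:])
        print('%.2f t%.1f sunk%.1fmm ft%.1f m%.1f fr%.1f fz%.1f lag%.1fdeg r%.4f'%(th,robot.read_t(),1000*(z0-z),ft,m,fr,f[2],np.degrees((a-th+np.pi)%(2*np.pi)-np.pi),np.linalg.norm(d)))
        c+=np.clip(fr*.00005,-.0003,.0003)*e
        z0+=np.clip(f[2]*.00003,-.0002,.0002)
        json.dump([list(c),z0,th0,th],open('state.json','w'))
        if len(hist)>=3 and m>fstop or abs(fr)>25 or abs(f[2])>25 or ft>20: print('STOP'); break
    print('c',c,'z0',z0)
E
python3 - <<'E'
from h import *
c=np.array([.5081,-.2330]); th=np.radians(141)
h=c+.07*np.array([np.cos(th),np.sin(th)])
robot.servo_line([*h,.2437],speed=.12); st('down')
robot.move_gripper(0.0); st('grip')
wind(c,.2437,th,th,1.2*2*np.pi,np.radians(12),9)
E
```

```text
down t15.92 [ 0.4542 -0.1892  0.2442] F [ 0.4654 -0.1811  0.234 ] T [-0.0534 -0.0517  0.015 ] w1.000
grip t16.95 [ 0.4537 -0.1889  0.2437] F [ 0.286  -0.4389  0.6735] T [-0.0025 -0.0295 -0.0276] w0.265
2.25 t17.2 sunk0.5mm ft0.8 m0.8 fr-2.2 fz-1.1 lag-0.2deg r0.0697
2.04 t17.5 sunk0.9mm ft0.7 m0.7 fr-2.5 fz-0.7 lag-0.0deg r0.0698
1.83 t17.8 sunk1.4mm ft0.1 m0.5 fr-3.0 fz0.1 lag0.1deg r0.0699
1.62 t18.1 sunk1.9mm ft-0.4 m0.1 fr-2.3 fz-0.0 lag0.1deg r0.0700
1.41 t18.3 sunk2.3mm ft0.3 m-0.0 fr-1.9 fz0.4 lag-0.1deg r0.0700
1.20 t18.6 sunk2.8mm ft1.4 m0.4 fr-1.1 fz0.7 lag-0.1deg r0.0700
0.99 t18.9 sunk3.3mm ft-0.4 m0.4 fr-0.3 fz1.1 lag-0.0deg r0.0701
0.79 t19.1 sunk3.7mm ft0.6 m0.5 fr-0.2 fz0.9 lag-0.1deg r0.0700
0.58 t19.4 sunk4.2mm ft0.2 m0.1 fr-0.3 fz0.8 lag-0.0deg r0.0700
0.37 t19.7 sunk4.7mm ft0.1 m0.3 fr0.5 fz0.9 lag-0.0deg r0.0700
0.16 t20.0 sunk5.1mm ft-0.0 m0.1 fr0.9 fz0.2 lag-0.0deg r0.0700
-0.05 t20.2 sunk5.6mm ft1.0 m0.3 fr0.2 fz0.6 lag-0.0deg r0.0699
-0.26 t20.5 sunk6.1mm ft0.4 m0.4 fr0.5 fz-0.3 lag-0.0deg r0.0699
-0.47 t20.8 sunk6.5mm ft0.5 m0.6 fr-0.0 fz0.7 lag-0.1deg r0.06
[... 793 characters left out ...]
t24.4 sunk12.6mm ft0.0 m0.4 fr-0.6 fz0.3 lag-0.0deg r0.0699
-3.40 t24.6 sunk13.1mm ft0.6 m0.3 fr1.0 fz0.9 lag-0.0deg r0.0700
-3.61 t24.9 sunk13.5mm ft0.1 m0.2 fr1.2 fz0.4 lag-0.0deg r0.0700
-3.82 t25.2 sunk14.0mm ft0.3 m0.3 fr0.3 fz0.8 lag-0.1deg r0.0699
-4.03 t25.5 sunk14.5mm ft0.8 m0.4 fr-0.3 fz-1.0 lag-0.0deg r0.0700
-4.24 t25.8 sunk14.9mm ft0.0 m0.4 fr0.9 fz-1.6 lag-0.1deg r0.0700
-4.45 t26.0 sunk15.4mm ft-0.2 m0.2 fr-0.5 fz-0.9 lag-0.2deg r0.0700
-4.66 t26.3 sunk15.9mm ft-0.8 m-0.3 fr0.5 fz-0.6 lag-0.2deg r0.0700
-4.87 t26.6 sunk16.3mm ft-0.4 m-0.5 fr1.3 fz0.2 lag-0.3deg r0.0700
-5.08 t26.9 sunk16.8mm ft0.5 m-0.2 fr1.0 fz-0.4 lag-0.1deg r0.0700
c [ 0.5081 -0.2336] z0 0.24388010823031875
```

Readings taken after each settled step don't show the running friction, because the force relaxes before the call returns. I'll test, within the free travel, which kind of move returns while the drag is still readable.

```bash
python3 - <<'E'
from h import *
c,z0,th0,th=json.load(open('state.json')); c=np.array(c)
def tgt(th):
    return [*(c+.07*np.array([np.cos(th),np.sin(th)])),z0-.014*(th0-th)/(2*np.pi)]
Rt=R(141)
def test(name,n,step,fn):
    global th; out=[];t=robot.read_t()
    for i in range(n):
        th-=np.radians(step); fn(tgt(th)); f=np.array(robot.read_force()); out.append(f[1]*np.cos(th)-f[0]*np.sin(th))
    print(name,'dt/step %.3f'%((robot.read_t()-t)/n),np.array(out))
test('servo2deg .3',6,2,lambda p:robot.servo_line(p,speed=.3))
test('servo4deg .04',4,4,lambda p:robot.servo_line(p,speed=.04))
test('servo1deg 1',6,1,lambda p:robot.servo_line(p,speed=1.))
test('goto4',4,4,lambda p:robot.goto(p,Rt))
test('movej4',4,4,lambda p:robot.movej(robot.ik(p,Rt)))
json.dump([list(c),z0,th0,th],open('state.json','w')); st()
S,d=robot.grab_frame('side'); T,d=robot.grab_frame('top')
cv2.imwrite('pics/w1.png',np.hstack([cv2.resize(p,None,fx=4,fy=4,interpolation=cv2.INTER_CUBIC) for p in (S[110:210,265:365],T[140:240,310:410])])[:,:,::-1])
E
```

```text
servo2deg .3 dt/step 0.250 [1.6725 2.3781 2.8139 1.9527 2.2478 1.9351]
servo4deg .04 dt/step 0.275 [1.5421 1.1155 1.5661 1.525 ]
servo1deg 1 dt/step 0.250 [2.3242 3.1254 3.1024 2.725  3.3074 2.5885]
goto4 dt/step 0.250 [1.2639 2.1068 1.4836 1.852 ]
movej4 dt/step 0.250 [1.8019 2.3056 2.0743 1.3434]
 t32.95 [ 0.5781 -0.2301  0.2246] F [0.9033 1.3925 0.0635] T [ 0.5583 -0.3265 -0.03  ] w0.267
```

View pics/w1.png

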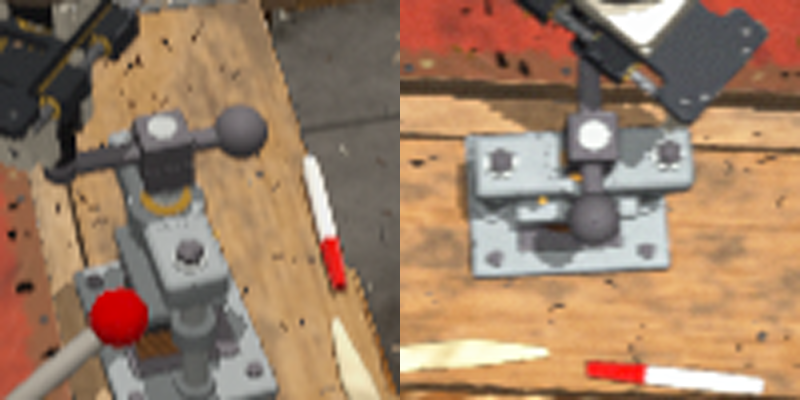

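The hub has sunk and is level; the ball is to the front and the handle is held at the back. Small steps do read the drag: 1° steps give ≈2.9 N free, 2° ≈2.2 N and 4° ≈1.4–1.7 N. I'll wind fast to 27.5 mm sunk, then in 5° steps until the drag rises.

```bash
python3 - <<'E'
from h import *
s=json.load(open('state.json')); sunk=.014*(s[2]-s[3])/(2*np.pi); print('sunk',sunk)
wind(*s,(.0275-sunk)/.014*2*np.pi,np.radians(12),2.2)
s=json.load(open('state.json')); print('--- B')
wind(*s,np.radians(330),np.radians(5),2.9,speed=.12)
E
```

```text
sunk 0.019366666666666664
-6.44 t33.3 sunk19.8mm ft0.0 m0.0 fr1.5 fz0.2 lag-0.4deg r0.0700
-6.65 t33.6 sunk20.3mm ft-0.7 m-0.3 fr0.8 fz-0.3 lag-0.3deg r0.0700
-6.86 t33.9 sunk20.8mm ft-0.7 m-0.5 fr0.6 fz-0.3 lag-0.2deg r0.0699
-7.07 t34.1 sunk21.2mm ft0.3 m-0.4 fr0.1 fz-0.2 lag-0.2deg r0.0699
-7.28 t34.4 sunk21.7mm ft0.5 m0.0 fr0.3 fz0.2 lag-0.1deg r0.0699
-7.49 t34.7 sunk22.2mm ft0.7 m0.5 fr0.3 fz-0.6 lag-0.2deg r0.0699
-7.70 t35.0 sunk22.6mm ft0.3 m0.5 fr0.7 fz-0.7 lag-0.2deg r0.0699
-7.91 t35.2 sunk23.1mm ft1.0 m0.7 fr0.2 fz-0.0 lag-0.1deg r0.0699
-8.12 t35.5 sunk23.6mm ft0.3 m0.6 fr0.3 fz1.4 lag-0.1deg r0.0700
-8.33 t35.8 sunk24.0mm ft1.3 m0.9 fr0.6 fz0.5 lag-0.1deg r0.0700
-8.53 t36.1 sunk24.5mm ft-0.5 m0.4 fr0.2 fz-0.4 lag-0.1deg r0.0700
-8.74 t36.4 sunk25.0mm ft0.3 m0.3 fr-0.4 fz0.5 lag-0.0deg r0.0700
-8.95 t36.6 sunk25.4mm ft-0.1 m-0.1 fr-0.0 fz-0.1 lag-0.0deg r0.0700
-9.16 t36.9 sunk25.9mm ft-0.1 m0.0 fr0.1 fz0.6 lag0.0deg r0.0700
-9.37 t37.2 sunk26.4mm ft0.4 m0.1 fr0.5 fz0.6 lag0.0deg r0.0700
-9.58 t37.5 sunk26.8mm ft0.7 m0.3 fr1.3 fz0.2 lag-0.0deg r0.0700
-9.79 t37.7 sunk2
[... 3595 characters left out ...]
unk37.6mm ft1.4 m1.5 fr0.6 fz1.1 lag-0.1deg r0.0701
-14.51 t51.2 sunk37.8mm ft2.0 m1.5 fr-0.2 fz0.5 lag-0.2deg r0.0701
-14.59 t51.5 sunk38.0mm ft0.3 m1.2 fr0.7 fz-0.0 lag-0.2deg r0.0701
-14.68 t51.7 sunk38.2mm ft1.7 m1.3 fr-0.8 fz0.6 lag-0.2deg r0.0700
-14.77 t52.0 sunk38.4mm ft1.4 m1.1 fr-0.3 fz0.5 lag-0.2deg r0.0700
-14.86 t52.2 sunk38.6mm ft2.3 m1.8 fr-0.1 fz0.2 lag-0.2deg r0.0701
-14.94 t52.5 sunk38.8mm ft1.5 m1.7 fr0.2 fz0.1 lag-0.2deg r0.0700
-15.03 t52.7 sunk39.0mm ft1.3 m1.7 fr-0.0 fz-0.7 lag-0.1deg r0.0701
-15.12 t53.0 sunk39.2mm ft4.3 m2.4 fr0.4 fz-0.5 lag0.3deg r0.0700
-15.20 t53.2 sunk39.4mm ft7.0 m4.2 fr1.9 fz-0.7 lag0.7deg r0.0700
STOP
c [ 0.5081 -0.2336] z0 0.24391019192936356
```

Contact is sharp at about 39.1 mm: the force jumps 1.5 → 4.3 → 7.0 N, roughly 0.1 rad past contact. I'll continue in 3° steps to ≈2.3–2.5× of 4.5 N.

```bash
python3 - <<'E'
from h import *
s=json.load(open('state.json'))
wind(*s,np.radians(15),np.radians(3),10.3)
robot.dwell(.2); st()
E
```

```text
-15.26 t53.5 sunk39.5mm ft10.1 m10.1 fr0.4 fz-2.1 lag1.1deg r0.0699
-15.31 t53.7 sunk39.6mm ft10.7 m10.4 fr0.5 fz-2.2 lag1.4deg r0.0699
-15.36 t54.0 sunk39.7mm ft13.2 m11.3 fr1.2 fz-1.6 lag1.7deg r0.0699
STOP
c [ 0.508  -0.2336] z0 0.24373061114593572
 t54.17 [ 0.443  -0.2593  0.2048] F [  3.7688 -11.4049  -1.5404] T [-4.7636 -1.1656 -0.0389] w0.268
```

Effort is now ~12 N, about 2.7× free, so I stop here. I'll relax the tool onto the actual handle position, release, retreat, and look.

```bash
python3 - <<'E'
from h import *
p=np.array(robot.read_position()); robot.servo_line(p,speed=.02); st('relaxed')
robot.move_gripper(1.0); st('open')
robot.servo_line([p[0],p[1],.34],speed=.15); st('up')
robot.servo_line([p[0]-.0,p[1]-.13,.34],speed=.2)
S,d=robot.grab_frame('side'); T,d=robot.grab_frame('top'); print(robot.read_t())
cv2.imwrite('pics/end.png',np.hstack([cv2.resize(p,None,fx=4,fy=4,interpolation=cv2.INTER_CUBIC) for p in (S[125:225,265:365],T[140:240,310:410])])[:,:,::-1])
E
```

```text
relaxed t54.43 [ 0.4435 -0.2603  0.2049] F [ 3.6756 -8.0197 -3.3758] T [-3.1189 -1.1466 -0.0315] w0.261
open t55.59 [ 0.443  -0.2593  0.2048] F [-0.5254  0.1474 -0.1412] T [-0.1098 -0.0801  0.015 ] w0.999
up t56.64 [ 0.4426 -0.2591  0.339 ] F [ 0.4546  0.0789 -0.5057] T [-0.0721  0.0032 -0.031 ] w0.998
57.5417
```

View pics/end.png

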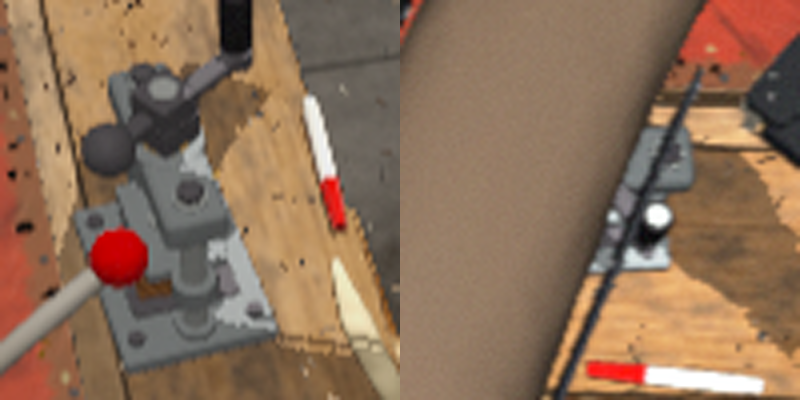

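```bash
python3 - <<'E'
from h import *
w=onz('top',310+257/4-.5,140+215/4-.5,.238); d=w[:2]-[.508,-.2336]; print(w,np.linalg.norm(d),np.degrees(np.arctan2(*d[::-1])),'expected',np.degrees(-15.33+4*np.pi))
E
```

```text
[ 0.4525 -0.2738  0.238 ] 0.0685382394866231 -144.1381406888154 expected -158.34429993555202
```

```bash
python3 - <<'E'
from h import *
for n in('side','top'):
    p,d=robot.grab_frame(n); P=cloud(n,d); P[d==0]=9; Q=P.reshape(-1,3)
    D=Q[:,:2]-[.508,-.2336]; r=np.linalg.norm(D,axis=1)
    h=Q[(r<.09)&(r>.05)&(Q[:,2]>.228)&(Q[:,2]<.25)]
    m=np.median(h,0); print(n,'htop',len(h),m,np.degrees(np.arctan2(m[1]+.2336,m[0]-.508)),np.linalg.norm(m[:2]-[.508,-.2336]))
    b=Q[(r<.075)&(r>.036)&(Q[:,2]>.172)&(Q[:,2]<.205)&(D[:,0]>0)]
    if len(b): m=np.median(b,0); print('  ball',len(b),m,np.degrees(np.arctan2(-(m[1]+.2336),-(m[0]-.508))))
    k=Q[(r<.02)&(Q[:,2]>.18)&(Q[:,2]<.21)]
    if len(k): print('  hubtop z',np.median(k[:,2]),len(k))
print(robot.read_t())
E
```

```text
side htop 55 [ 0.4529 -0.2667  0.2361] -149.0058918700554 0.06423614907084707
  ball 148 [ 0.5529 -0.1943  0.188 ] -138.86032150105643
  hubtop z 0.19498201551530764 130
top htop 59 [ 0.4486 -0.2726  0.2404] -146.72259115870656 0.07101317064593968
57.6417
```

The handle sits at ≈−147°, which is 11° back: mostly the square's play (±4.3°), possibly a little springback. There is time to regrasp and re-check the tightness by effort.

```bash
python3 - <<'E'
from h import *
c,z0,th0,_=json.load(open('state.json')); c=np.array(c)
a=np.radians(-147); h=c+.07*np.array([np.cos(a),np.sin(a)])
robot.goto([*h,.30],R(-147)); 
zg=.2048
robot.servo_line([*h,zg],speed=.15)
robot.move_gripper(0.0); st('grip')
p=np.array(robot.read_position()); d=p[:2]-c; th=np.arctan2(d[1],d[0]); print('th',np.degrees(th),np.linalg.norm(d))
wind(c,p[2],th,th,np.radians(24),np.radians(3),11.5)
st()
E
```

```text
grip t60.43 [ 0.45   -0.2724  0.2052] F [ 2.5166 -4.5323 -1.4064] T [-1.8198 -0.8798 -0.0163] w0.268
th -146.2671576034815 0.06975764689347644
-2.61 t60.7 sunk0.1mm ft6.7 m6.7 fr0.3 fz-2.6 lag0.9deg r0.0696
-2.66 t60.9 sunk0.2mm ft8.9 m7.8 fr-0.3 fz-3.3 lag1.1deg r0.0695
-2.71 t61.2 sunk0.3mm ft9.3 m8.3 fr0.3 fz-3.0 lag1.4deg r0.0694
-2.76 t61.4 sunk0.5mm ft11.4 m9.9 fr-0.0 fz-2.5 lag1.7deg r0.0693
-2.81 t61.7 sunk0.6mm ft13.7 m11.4 fr0.4 fz-2.0 lag2.0deg r0.0693
-2.87 t61.9 sunk0.7mm ft15.4 m13.5 fr-0.2 fz-2.5 lag2.3deg r0.0692
STOP
c [ 0.5079 -0.2336] z0 0.20469550336845624
 t61.93 [ 0.4421 -0.255   0.2053] F [  4.4112 -14.8033  -2.5223] T [-5.7052 -1.6268 -0.0185] w0.265
```

The force tracks angle elastically, and 30 N per 1 N is just the lead torque, so on release the screw backs off to where its friction holds it (~130 N). I'll ease the handle back slowly to zero push so that it doesn't overshoot, then open and leave.

```bash
python3 - <<'E'
from h import *
c,z0,th0,th=json.load(open('state.json')); c=np.array(c)
z=robot.read_position()[2]-.0003
for i in range(9):
    th+=np.radians(2.5); z+=.014*2.5/360; e=np.array([np.cos(th),np.sin(th)])
    robot.servo_line([*(c+.07*e),z],speed=.12)
    f=np.array(robot.read_force()); ft=f[1]*e[0]-f[0]*e[1]; d=np.array(robot.read_position())[:2]-c
    print('%.1f'%np.degrees(th),'act %.1f'%np.degrees(np.arctan2(d[1],d[0])),'ft%.1f fz%.1f'%(ft,f[2]))
    if ft<1.2 or robot.read_t()>65: break
robot.move_gripper(1.0); st('open')
p=np.array(robot.read_position()); robot.servo_line([p[0],p[1],.32],speed=.18); st('up')
p,d=robot.grab_frame('top'); s,d2=robot.grab_frame('side')
for n,d in(('top',d),('side',d2)):
    Q=cloud(n,d).reshape(-1,3); D=Q[:,:2]-c; r=np.hypot(*D.T); h=Q[(r<.09)&(r>.05)&(Q[:,2]>.228)&(Q[:,2]<.25)]
    b=Q[(r<.075)&(r>.036)&(Q[:,2]>.172)&(Q[:,2]<.205)&(D[:,0]>0)]
    for q,s in((h,1),(b,-1)):
        if len(q)>5: m=np.median(q,0); print(n,s,len(q),m,np.degrees(np.arctan2(s*(m[1]-c[1]),s*(m[0]-c[0]))))
print(robot.read_t())
E
```

```text
-161.8 act -160.3 ft11.1 fz-4.8
-159.3 act -158.1 ft9.6 fz-4.7
-156.8 act -155.9 ft7.1 fz-4.1
-154.3 act -153.6 ft5.6 fz-2.4
-151.8 act -151.4 ft5.2 fz-3.9
-149.3 act -149.3 ft2.3 fz-3.5
-146.8 act -146.9 ft1.1 fz-5.1
open t64.84 [ 0.4494 -0.272   0.2057] F [ 1.6914 -0.3007 -0.4818] T [ 0.0279 -0.0034 -0.0086] w1.002
up t65.62 [ 0.4489 -0.2717  0.3188] F [ 0.4587 -0.4322 -0.6139] T [ 0.0331  0.0671 -0.0296] w0.999
top 1 27 [ 0.455  -0.2665  0.2384] -148.2147082925453
top -1 136 [ 0.5489 -0.2024  0.1926] -142.6483747620637
side 1 55 [ 0.4517 -0.2664  0.2356] -149.761787887608
side -1 151 [ 0.5542 -0.1944  0.188 ] -139.70350521083512
65.725
```

```bash
python3 -c "
from rig import robot
print(robot.job_done())"
```

```text
the job is handed in; nothing more can be done
None
```

I handed the job in at about 65.7 s of the 72 s: the crank is down on the spindle, wound to firm contact at about 12–15 N and released, but the final pressing force was not measured: I estimate 90–130 N against the 60 N needed, after the handle sprang back about 11° when I let go.

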